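Unlock the aarti lamp and hold it up

TASK

Lift the lid of the pink box right over until it rests back on its stop by itself. Then pull the upright tab of the aarti lamp's spring latch sideways so that the lamp comes free of the ball stand, and lift the lamp off until the whole lamp is well above the box's rim. Finish while holding the lamp up there, level, still and touching nothing else, with the lid left open; do not push around the diyas, the incense holder or the tealight standing near the box.

Things in the scene. Friction and masses are not known exactly. Their poses are not given: they have to be found in the camera images.
- box: Pink open plastic box, fixed to the shelf, 160 (its x) x 200 (its y) x 95 mm high, walls 4 mm, floor 5 mm. Origin: centre of its underside; its front faces its -x, the lid's hinge runs along its far (+x) top edge.
- lid (a joint): Hinge of the box's lid (see-through pink plate 160 x 200 x 5 mm, 0.13 kg): 0 = shut, grows as the front edge rises, 1.57 = upright, 1.9 = leaning back on its stop. No catch to undo. It falls shut by its weight below about 1.5 rad and back onto the stop above about 1.6.
- lid_tab (a point): Grip point on the lid's pull tab, a pink tongue 39 mm long, 24 mm wide (along the box's y), 8 mm thick, standing out level from the middle of the lid's front edge (upright when the lid is upright). The point is 24 mm out from the lid's edge, mid width and thickness, 184 mm from the hinge axis, 99.5 mm above the shelf when shut. Turns with the lid.
- lid_hinge (a point): Middle of the lid's hinge axis, which runs along the box's y axis, 95.5 mm above the shelf.
- lamp: Loose steel aarti lamp, about 0.33 kg: a level disc 100 mm wide, 3 mm thick, carrying five wick cups 21 mm wide and 9 mm high, three towards its +x and two towards -x, none within 10 mm of the line through its centre along its y. Origin: centre of the disc's underside, 45 mm above the shelf at rest, right over the box's origin; z up. It is turned somewhat in the box.
- latch (a joint): Slide of the lamp's spring latch: 0 = locked, grows as the tab moves along the lamp's +y, 0.016 = stop. The fork clears the ball only above about 0.014: pull to the stop and keep it pulled while lifting about 40 mm. 2.5 N at 0, 6.5 N at the stop; springs back when let go. Once off the ball the disc shifts 16 mm under a tab that is still held, harmlessly.
- latch_tab (a point): Grip point on the latch tab, a dark steel plate upright over the disc's middle, 24 mm wide (lamp's x), 8 mm thick (lamp's y), top 42 mm above the disc's underside; the point is 9 mm below its top, centred. Pinched across its thickness it carries the lamp in balance. A 10 mm wide strap (top 8 mm above the disc's underside) and a dark slot lie on the disc on the pull side, lamp's +y.
- diya_a: Terracotta oil-lamp bowl, 68 mm wide, 24 mm high, loose bystander. Origin: centre of underside.
- diya_b: Terracotta oil-lamp bowl, 68 mm wide, 24 mm high, loose bystander. Origin: centre of underside.
- incense: Wooden incense holder, 190 (its x) x 36 mm, 24 mm high at most, loose bystander. Origin: centre of underside.
- tealight: White battery tealight, 38 mm wide, 35 mm high with its tip, loose bystander. Origin: centre of underside.
- ball (a point): Centre of the 24 mm steel ball fixed on a 10 mm neck in the middle of the box, 32.5 mm above the shelf. The lamp's square socket sits over it; the disc lies on four 6 mm pegs around it (44 mm from the middle).
- latch_fork (a point): Underside of the latch's fork, the lamp's lowest part, 28.5 mm below the disc's underside. It slides with the latch; at 0 it reaches under the ball, so the lamp cannot rise.

How it is judged (in metres and radians):
On the way, in this order (a step that is already met when the one before it is completed fails the run):
1. the lid rests open on its stop (value of joint lid above 1.8 rad), for 0.2 s.
2. the latch is pulled with the lamp still on its ball (value of joint latch above 0.012 m and distance of lamp from where it was at the start of the episode below 0.012 m), for 0.1 s.
At the end, for the whole second after the job is handed in: The lamp is held in the fingers with its disc at least 125 mm above the shelf (its lowest part above the box's 95 mm rim), within 20 degrees of level, still, not touching box or lid; the lid leans back on its stop (over 1.75 rad) (height (world z) of lamp above 0.125 m and angle between lamp's own z axis and vertical below 0.35 rad and linear speed of lamp below 0.04 m/s and contact force between the fingers and lamp above 1 N and contact force between lamp and box below 0.1 N and value of joint lid above 1.75 rad); the arm keeps its last pose, push and grip.
It fails at once if a bystander is moved more than 25 mm (distance of any of diya_a, diya_b, incense, tealight from where it was at the start of the episode above 0.025 m).
It also fails if it takes over 58 s, if anything falls off the work surface, if the arm or the gripper's body presses on something with over 40 N, if the wrist force passes 120 N, or if a joint passes its speed limit or range.

ROBOT

A 6-joint arm with a two-finger parallel gripper is mounted at the origin on the work surface. World frame = base frame: x ahead of the robot, y to its left, z up, the work surface at z = 0. Lengths are in mm, angles in rad, forces in N, time in s.
With the tool pointing down it reaches from about 350 to 875 mm from the base axis. Payload 4.2 kg.
Tool frame: the origin (TCP) lies on the centre line of the jaws, within the pads' length; the fingertips stand 25 mm ahead of it and the grasp point (between the pads) lies 6 mm ahead of it; z points along the fingers, y is the direction in which the jaws open and shut (so a half turn about z gives the same grasp; the last joint's range is limited). The gripper opens to 85 mm and grips with 20 to 120 N. Pads are 22 mm wide; open, the fingers measure 114 mm over their backs; the gripper's body (76 mm by 85 mm) begins 54 mm behind the grasp point. The pads swing forward as they close: fully open they stand 13 mm farther back than shut.
Start: joints at [1.519, 0.385, 0.008, 0, -1.194, -0.259], TCP at [191.105, 595.045, 256.312] pointing down, gripper open.
Joint ranges: [-3.14, 3.14], [-1.21, 2.06], [-1.07, 1.41], [-3.16, 2.05], [-2.99, -0.16], [-3.1, 3.1]. Speed limits (rad/s): [2.79, 2.79, 3.14, 3.14, 3.14, 3.14].

INTERFACE

Orientations are given as a unit quaternion [x, y, z, w].
In Python, from bench import arm gives the robot as it stands.
- The arm moves only by the tool drive_tool, never from a script. Its argument "plan" is a list of rows, each a list of 2 entries, a list of its own where there are three numbers: the shift along the tool's x, y, z in m, then the turn about the tool's z in degrees. A call has 1 to 12 rows; each row shifts and turns the commanded pose from where the row before left it, along the tool's axes as they then stand; what a row does not reach is not made up. A row lasts 1/8 s, in which the tool goes at most 62.5 mm and 10.7 degrees, less where a joint would pass 70% of its speed; a pose out of reach is approached as far as the arm can. A call with a gripper value outside its range is refused whole. "fingers" is the closure, from -1 (fully open) to 1 (shut), so that 0 is half open, set as the call begins (left out, the last holds). The fingers move at their own pace and stop on an object; the grip force is fixed at half the most. Time passes only in rows, so rows that do not move let the fingers close. It gives the time, the measured TCP pose, the force and the opening at its end, in the units of the state.
- arm.read_state(): the state, without advancing time (a new reading comes with each control period).
- arm.get_image(name): name is "side" or "top" or "wrist"; returns a dict with "image" (480x640x3 uint8, red, green, blue), "K" (3x3 intrinsics, pixels), "R" (3x3) and "t" (3): a world point X has camera coordinates R X + t. Camera axes: x right, y down, z forward; pixel columns grow to the right and rows downward; lengths in mm; the calibration is good to about 2 mm. A picture is of the moment at which its call begins. There is no depth.
- arm.job_done(): hands the job in, once; it reports no verdict.
The state is a dict: "clock": time; "joints": joint angles; "joint_vel": joint speeds; "joint_efforts": joint torques, N m; "position": TCP position; "ee_rot": TCP orientation; "contact_force": force on the tool from outside, world axes, zero at the start; "wrist_torque": the same for the moment, N m; "gripper_width": finger opening in mm.
Only numpy, scipy, OpenCV 4.12 (cv2) and the standard library are available. Lean on these libraries where they do the work, as an engineer would, in place of code of your own. Each camera call takes 0.05 s, during which the arm holds its last target.

## Working session

There is one attempt and no reset: what is moved stays moved. The work goes in short steps, Python scripts to look and compute and a tool call to move; the robot and the scene stay as the last step left them, time stands still between calls to the robot, and variables do not carry over. Pictures are saved under pics/ and viewed, and the job is handed in when it is done.

Besides the shell and the picture viewer there is one more tool, called after ">>>" as name([rows], argument=value, ...), one row to a line, values as JSON. drive_tool: Moves the arm, as the interface text tells. Its arguments: {"type":"object","properties":{"plan":{"type":"array"},"fingers":{"type":"number"}},"required":["plan"]}

```bash
ls; mkdir -p pics; python3 - <<'E'
from bench import arm
import cv2,json,pickle
s=arm.read_state();print(s)
d={}
for n in ["side","top","wrist"]:
    r=arm.get_image(n);d[n]=r
    cv2.imwrite(f"pics/{n}0.png",r["image"][:,:,::-1])
    print(n,r["K"],r["R"],r["t"])
pickle.dump(d,open("cam0.pkl","wb"))
E
```

```text
pics
{'clock': 0.0, 'joints': array([ 1.51861437e+00,  3.85594404e-01,  6.60549396e-03, -5.20572111e-04,
       -1.19398925e+00, -2.58583410e-01]), 'joint_vel': array([-2.82439823e-06,  8.30705541e-04, -1.48241948e-03,  1.24563921e-04,
       -1.56426463e-03,  3.92516042e-05]), 'joint_efforts': array([ 6.23676692e-05, -3.92287803e+01,  1.88400578e+01,  4.18629840e+00,
       -4.62357522e-03,  3.65066057e-06]), 'position': array([190.93898543, 594.5577449 , 255.1875148 ]), 'ee_rot': array([ 9.87936896e-01, -1.54852966e-01, -1.28250046e-04,  1.11003480e-03]), 'contact_force': array([-0.6056316 , -0.19650328, -0.17328906]), 'wrist_torque': array([ 0.04203264, -0.01547263,  0.00998626]), 'gripper_width': 85.06424692951059}
side [[559.53788134   0.         314.20996028]
 [  0.         559.53788134 232.5746093 ]
 [  0.           0.           1.        ]] [[ 0.93789356 -0.34691084  0.00292407]
 [-0.26287524 -0.71614814 -0.64655119]
 [ 0.22638969  0.60562753 -0.762865  ]] [-526.5446568   285.483406    897.17850484]
top [[455.10145841   0.         317.2048114 ]
 [  0.         455.10145841 236.7316726 ]
 [  0.           0.           1.        ]] [[ 0.01773244 -0.99969299 -0.01730561]
 [-0.99154789 -0.01535781 -0.12882902]
 [ 0.1285237   0.01944379 -0.99151581]] [ 96.07692836 604.49369467 947.39293467]
wrist [[387.84127419   0.         317.48537514]
 [  0.         387.84127419 237.06181574]
 [  0.           0.           1.        ]] [[-3.05979962e-01 -9.52037778e-01  5.76120256e-04]
 [-9.19763167e-01  2.95763193e-01  2.57991956e-01]
 [-2.45788483e-01  7.84104746e-02 -9.66146893e-01]] [624.41538433 -32.75218032 376.84565514]
```

View pics/side0.png

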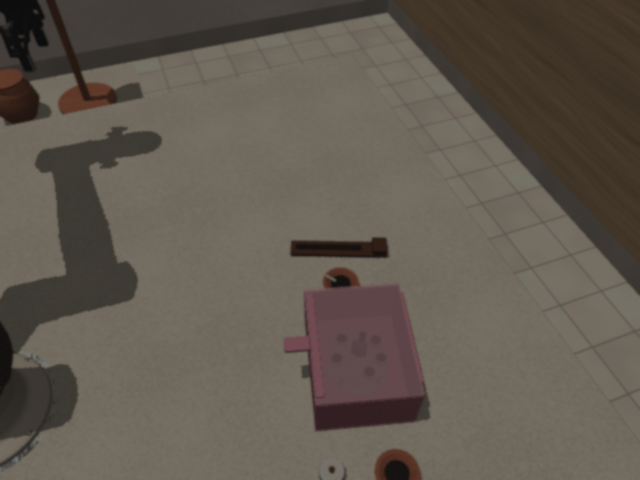

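View pics/top0.png

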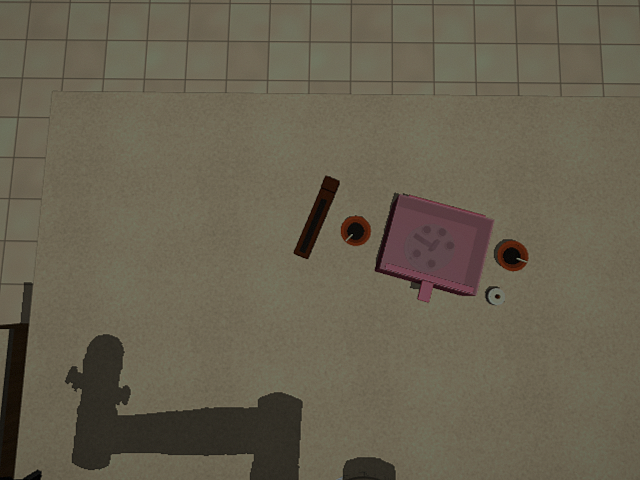

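View pics/wrist0.png

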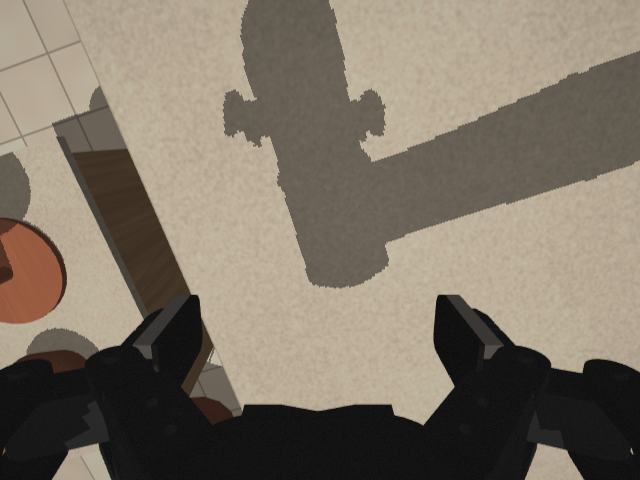

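The top view shows the box around pixel (435,245), its tab at (426,291), the diyas at (355,230) and (512,255), the tealight at (495,296) and the incense holder at (317,218). I'll zoom in to measure.

```bash
python3 - <<'E'
import cv2,numpy as np
for n,(x0,y0,w,h),k in [("top",(370,180,170,130),4.7),("side",(270,270,170,200),3)]:
    im=cv2.imread(f"pics/{n}0.png")[y0:y0+h,x0:x0+w]
    im=cv2.convertScaleAbs(im,alpha=1.7)
    cv2.imwrite(f"pics/{n}0z.png",cv2.resize(im,None,fx=k,fy=k,interpolation=cv2.INTER_CUBIC)[:600,:800])
E
```

```text
(no output)
```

View pics/top0z.png

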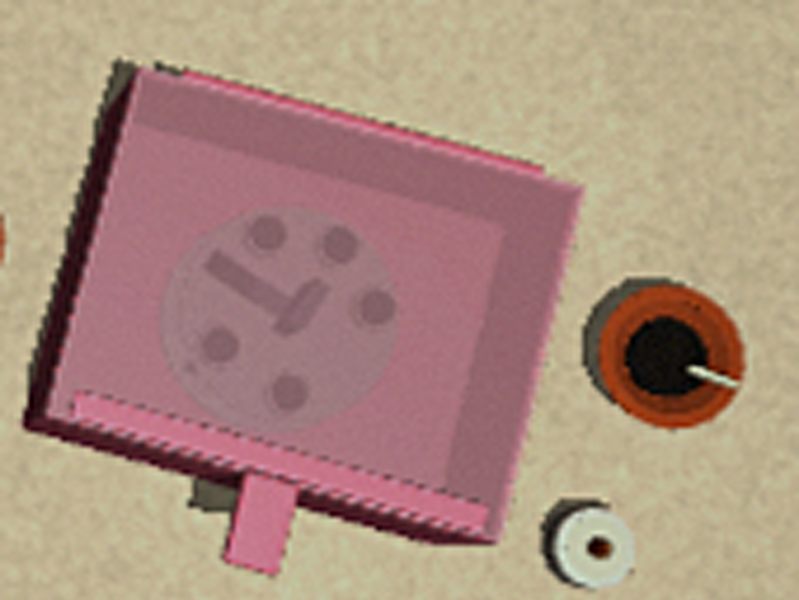

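View pics/side0z.png

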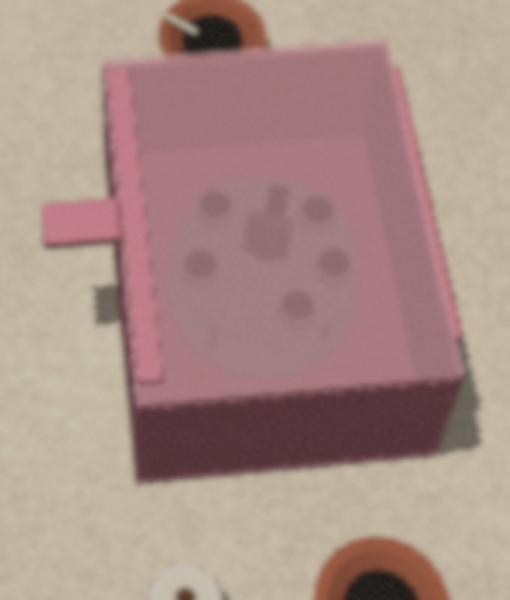

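```bash
cat > h.py <<'E'
import numpy as np,pickle
from scipy.optimize import least_squares
def proj(c,X):
    q=c["R"]@np.asarray(X,float)+c["t"]; p=c["K"]@q; return p[:2]/p[2]
def ray(c,uv,z):
    d=c["R"].T@np.linalg.inv(c["K"])@np.array([uv[0],uv[1],1.]); o=-c["R"].T@c["t"]
    return o+d*(z-o[2])/d[2]
def rz(a): return np.array([[np.cos(a),-np.sin(a),0],[np.sin(a),np.cos(a),0],[0,0,1]])
E
python3 - <<'E'
from h import *
d=pickle.load(open("cam0.pkl","rb"))
T=lambda x,y:("top",(x/4.7+370-.4,y/4.7+180-.4)); S=lambda x,y:("side",(x/3+270-.33,y/3+270-.33))
obs=[(T(137,68),(80,100,100)),(T(582,186),(80,-100,100)),(T(498,543),(-80,-100,100)),(T(47,415),(-80,100,100)),
(T(224,562),(-119,12,103.5)),(T(277,575),(-119,-12,103.5)),(T(25,430),(-80,100,0)),
(S(105,63),(-80,100,100)),(S(387,42),(80,100,100)),(S(462,378),(80,-100,100)),(S(135,405),(-80,-100,100)),
(S(43,203),(-119,12,103.5)),(S(45,245),(-119,-12,103.5)),(S(138,480),(-80,-100,0)),(S(435,452),(80,-100,0))]
f=lambda p:np.concatenate([proj(d[n],rz(p[2])@np.array(X)+[p[0],p[1],0])-uv for (n,uv),X in obs])
r=least_squares(f,[500,-200,0.2]);print(r.x,np.degrees(r.x[2]));print(r.fun.reshape(-1,2).round(1))
b=r.x
print("tab",rz(b[2])@[-104,0,99.5]+[b[0],b[1],0])
for n,P,z in [("t_tabtop",T(302,305),87),("strapend",T(215,260),53),("cups",T(268,232),55),("",T(340,243),55),("",T(377,307),55),("",T(220,345),55),("",T(290,392),55),("disc",T(280,320),48)]:
    print(n,ray(d[P[0]],P[1],z).round(1))
for n,P,z in [("s_tabtop",S(267,215),87),("strapend",S(278,190),53),("cups",S(215,203),55),("",S(317,208),55),("",S(334,262),55),("",S(200,263),55),("",S(298,304),55),("disc",S(264,278),48)]:
    print(n,ray(d[P[0]],P[1],z).round(1))
for n,uv,z in [("diyaA",(355,230),24),("diyaB",(512,255),24),("tea",(495,296),30),("inc1",(303,255),20),("inc2",(332,181),20)]:print(n,ray(d["top"],uv,z).round(0))
E
```

```text
[ 5.86015180e+02 -1.37540973e+02 -2.58988904e-01] -14.838971123056757
[[ 0.1 -1.4]
 [ 1.  -0.6]
 [ 0.6 -0.2]
 [-0.7 -0.3]
 [-0.3 -0.7]
 [ 0.2 -0.2]
 [-1.3 -0.7]
 [-1.3 -0.9]
 [-0.4 -1.3]
 [ 1.1 -0.6]
 [ 0.2  0.4]
 [-1.1 -0.1]
 [-0.8 -0.2]
 [-1.   1.7]
 [ 0.4  1.6]]
tab [ 485.48364085 -110.90622936   99.5       ]
t_tabtop [ 584.4 -134.4   87. ]
strapend [ 608.3 -103.5   53. ]
cups [ 621.2 -127.2   55. ]
 [ 616.6 -159.6   55. ]
 [ 587.7 -175.7   55. ]
 [ 569.4 -104.9   55. ]
 [ 548.7 -136.    55. ]
disc [ 581.9 -133.6   48. ]
s_tabtop [ 586.1 -134.5   87. ]
strapend [ 607.6 -105.4   53. ]
cups [ 571.2 -102.    55. ]
 [ 622.6 -124.2   55. ]
 [ 617.6 -157.2   55. ]
 [ 550.  -132.9   55. ]
 [ 589.6 -172.8   55. ]
disc [ 580.5 -149.7   48. ]
diyaA [621.  23.  24.]
diyaB [ 571. -318.   24.]
tea [ 482. -277.   30.]
inc1 [564. 137.  20.]
inc2 [732.  75.  20.]
```

```bash
cat >> h.py <<'E'
from scipy.spatial.transform import Rotation as Ro
BOX=np.array([586.,-137.5]);BY=np.radians(-14.84)
def b2w(p): return rz(BY)@np.array(p,float)+[BOX[0],BOX[1],0]
def shift(s,target):
    "tool-frame shift (mm) to TCP target"
    return Ro.from_quat(s["ee_rot"]).as_matrix().T@(np.array(target)-s["position"])
def yaw(s):
    m=Ro.from_quat(s["ee_rot"]).as_matrix();return np.degrees(np.arctan2(m[1,0],m[0,0])), m[:,2]
E
python3 - <<'E'
from h import *
from bench import arm
s=arm.read_state();print(yaw(s));t=b2w([-107,0,200]);print(t,shift(s,t))
E
```

```text
(np.float64(-17.813520041801528), array([-3.59106014e-04, -1.64479022e-03, -9.99998583e-01]))
[ 482.56900445 -110.09508877  200.        ] [493.16557935 581.69423311  56.53991594]
```

>>> drive_tool([
  [[0.02,0.024,0],0],
  [[0.038,0.045,0],0],
  [[0.038,0.045,0],0],
  [[0.038,0.045,0],0],
  [[0.038,0.045,0],0],
  [[0.038,0.045,0],0],
  [[0.038,0.045,0],0],
  [[0.038,0.045,0],0],
  [[0.038,0.045,0],0],
  [[0.038,0.045,0],0],
  [[0.038,0.045,0],0],
  [[0.038,0.045,0],0],
], fingers=-1)

```text
clock: 1.65
position: [449.7, -35.0, 256.5]
ee_rot: [0.988, -0.155, 0.0, -0.0]
contact_force: [1.0, 1.5, -0.2]
gripper_width: 85.5
```

```bash
python3 - <<'E'
from h import *
from bench import arm
s=arm.read_state();print(s["clock"],s["position"],s["joints"],s["joint_vel"],yaw(s));t=b2w([-107,0,200]);print(t,shift(s,t))
E
```

```text
1.65 [449.73632008 -34.96505251 256.46627682] [ 2.84459079e-01  8.38464677e-02 -3.94964700e-01 -1.10875003e-04
 -1.09131219e+00  9.75668422e-01] [-1.14740221  0.35383736  0.38796983  0.00316874 -0.02999276  1.13882234] (np.float64(-17.802947910705004), array([ 6.18323339e-04,  2.83281233e-04, -9.99999769e-01]))
[ 482.56900445 -110.09508877  200.        ] [54.20266846 61.51983895 56.46528205]
```

>>> drive_tool([
  [[0.025,0.029,0.01],-1],
  [[0.02,0.022,0.02],-1],
  [[0.008,0.009,0.02],-1],
  [[0,0,0.005],0],
  [[0,0,0],0],
])

```text
clock: 2.28
position: [482.2, -105.7, 201.4]
ee_rot: [0.992, -0.129, -0.0, 0.0]
contact_force: [0.9, 1.4, 0.4]
gripper_width: 85.6
```

```bash
python3 - <<'E'
from h import *
from bench import arm
import cv2
s=arm.read_state();print(s["clock"],s["position"],yaw(s));t=b2w([-107,0,109.5]);print(t,shift(s,t))
r=arm.get_image("wrist");cv2.imwrite("pics/w1.png",r["image"][:,:,::-1]);pickle.dump(r,open("w1.pkl","wb"))
for p in [[-119,12,103.5],[-119,-12,103.5],[-80,12,103.5],[-80,-12,103.5],[-80,-100,100],[-80,100,100]]: print(proj(r,b2w(p)).round(0))
E
```

```text
2.275 [ 482.17085115 -105.67700911  201.35026473] (np.float64(-14.797659799664327), array([-5.13635511e-04, -1.48845003e-04, -9.99999857e-01]))
[ 482.56900445 -110.09508877  109.5       ] [ 1.55547424  4.14459056 91.8507047 ]
[304. 268.]
[345. 268.]
[304. 202.]
[347. 202.]
[501. 201.]
[149. 201.]
```

View pics/w1.png

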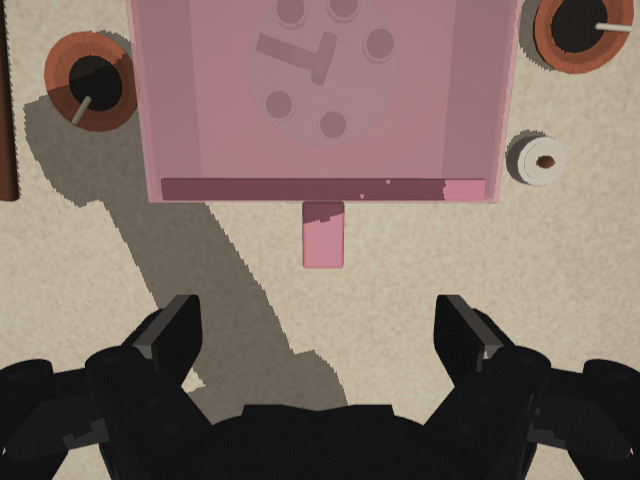

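The wrist view shows the tab's tip corners at (303,268) and (344,268), within a pixel of where I predicted them. I'm going down to grip it.

>>> drive_tool([
  [[0.0015,0.004,0.03],0],
  [[0,0,0.035],0],
  [[0,0,0.02],0],
  [[0,0,0.007],0],
  [[0,0,0],0],
])

```text
clock: 2.95
position: [483.3, -109.8, 110.0]
ee_rot: [0.992, -0.128, 0.001, -0.0]
contact_force: [-0.0, 0.4, -0.6]
gripper_width: 85.4
```

>>> drive_tool([
  [[0,0,0],0],
  [[0,0,0],0],
  [[0,0,0],0],
  [[0,0,0],0],
  [[0,0,0],0],
  [[0,0,0],0],
], fingers=1)

```text
clock: 3.7
position: [483.2, -109.4, 110.0]
ee_rot: [0.992, -0.129, 0.001, -0.001]
contact_force: [-1.6, 6.2, 4.4]
gripper_width: 22.8
```

```bash
python3 - <<'E'
from h import *
from bench import arm
import cv2
s=arm.read_state();print(s["clock"],s["position"],yaw(s),s["gripper_width"],s["contact_force"])
c=np.array(rz(-BY)@(s["position"]-np.array([*BOX,0])));print("box frame",c)
g=c-[0,0,6]; v=np.array([g[0]-80,g[2]-95.5]); r=np.hypot(*v);th0=np.pi-np.arctan2(v[1],v[0])
print(r,th0)
prev=v
a=np.r_[np.linspace(0,1.75,33)]
for i,t in enumerate(a[1:]):
    th=th0+t; p=r*np.array([-np.cos(th),np.sin(th)]); d=p-prev;prev=p
    print(i,t.round(2),"x %.4f z %.4f"%(d[0]/1e3,-d[1]/1e3),p.round(0))
r=arm.get_image("wrist");cv2.imwrite("pics/w2.png",r["image"][:,:,::-1])
E
```

```text
3.7 [ 483.23014836 -109.36702642  109.99566828] (np.float64(-14.80020106781082), array([ 0.00140844,  0.00112443, -0.99999838])) 22.825126429781374 [-1.6280298   6.22717479  4.38255451]
box frame [-106.54738048    0.87311032  109.99566828]
186.74073348768283 0.045510165324193164
0 0.05 x 0.0007 z -0.0102 [-186.   19.]
1 0.11 x 0.0013 z -0.0101 [-185.   29.]
2 0.16 x 0.0019 z -0.0100 [-183.   39.]
3 0.22 x 0.0024 z -0.0099 [-180.   49.]
4 0.27 x 0.0029 z -0.0098 [-177.   59.]
5 0.33 x 0.0035 z -0.0096 [-174.   68.]
6 0.38 x 0.0040 z -0.0094 [-170.   78.]
7 0.44 x 0.0045 z -0.0092 [-165.   87.]
8 0.49 x 0.0050 z -0.0089 [-160.   96.]
9 0.55 x 0.0055 z -0.0086 [-155.  104.]
10 0.6 x 0.0059 z -0.0083 [-149.  113.]
11 0.66 x 0.0064 z -0.0080 [-143.  121.]
12 0.71 x 0.0068 z -0.0076 [-136.  128.]
13 0.77 x 0.0072 z -0.0072 [-129.  135.]
14 0.82 x 0.0076 z -0.0068 [-121.  142.]
15 0.88 x 0.0080 z -0.0064 [-113.  149.]
16 0.93 x 0.0083 z -0.0060 [-105.  155.]
17 0.98 x 0.0086 z -0.0055 [-96. 160.]
18 1.04 x 0.0089 z -0.0050 [-87. 165.]
19 1.09 x 0.0092 z -0.0045 [-78. 170.]
20 1.15 x 0.0094 z -0.0040 [-69. 174.]
21 1.2 x 0.0096 z -0.0035 [-59. 177.]
22 1.26 x 0.0098 z -0.0030 [-49. 180.]
23 1.31 x 0.0099 z -0.0024 [-39. 183.]
24 1.37 x 0.0100 z -0.0019 [-29. 184.]
25 1.42 x 0.0101 z -0.0013 [-19. 186.]
26 1.48 x 0.0102 z -0.0008 [ -9. 187.]
27 1.53 x 0.0102 z -0.0002 [  1. 187.]
28 1.59 x 0.0102 z 0.0003 [ 11. 186.]
29 1.64 x 0.0102 z 0.0009 [ 21. 185.]
30 1.7 x 0.0101 z 0.0015 [ 32. 184.]
31 1.75 x 0.0100 z 0.0020 [ 42. 182.]
```

View pics/w2.png

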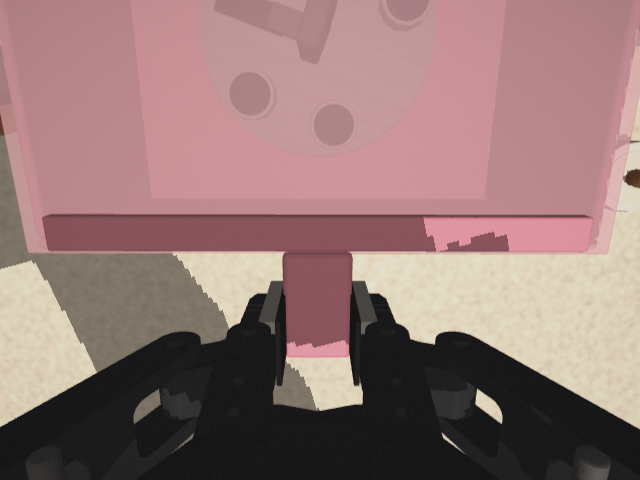

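The wrist view shows the tab (284–352, 252–357) held between the pads. I'm lifting it along the arc.

>>> drive_tool([
  [[0.0005,0,-0.006],0],
  [[0.001,0,-0.01],0],
  [[0.002,0,-0.013],0],
  [[0.003,0,-0.013],0],
  [[0.004,0,-0.013],0],
  [[0.005,0,-0.0125],0],
  [[0.0058,0,-0.0122],0],
  [[0.0062,0,-0.0115],0],
])

```text
clock: 4.75
position: [510.5, -116.6, 200.0]
ee_rot: [0.992, -0.129, 0.001, -0.001]
contact_force: [7.3, 1.3, -9.2]
gripper_width: 22.3
```

```bash
cat >> h.py <<'E'
def arc(s,goal,n,R0=186.74):
    c=rz(-BY)@(s["position"]-np.array([*BOX,0]));g=c-[0,0,6]
    v=np.array([g[0]-80,g[2]-95.5]);r=np.hypot(*v);th=np.pi-np.arctan2(v[1],v[0])-.0455
    print("t",s["clock"],"r",r,"th",th,"y",c[1],"F",s["contact_force"],s["wrist_torque"],"w",s["gripper_width"])
    prev=v
    for t in np.linspace(th,goal,n+1)[1:]:
        p=R0*np.array([-np.cos(t+.0455),np.sin(t+.0455)]);d=p-prev;prev=p
        print("%.2f x %.4f z %.4f"%(t,d[0]/1e3,-d[1]/1e3))
E
python3 - <<'E'
from h import *
from bench import arm
import cv2
arc(arm.read_state(),1.3,12)
r=arm.get_image("wrist");cv2.imwrite("pics/w3.png",r["image"][:,:,::-1])
E
```

```text
t 4.75 r 186.43074675486378 th 0.5109706382559948 y 0.9184657390930953 F [ 7.32105313  1.31198584 -9.17285532] [ 0.48885504 -1.68450244 -0.1104563 ] w 22.31326213225403
0.58 x 0.0066 z -0.0104
0.64 x 0.0075 z -0.0097
0.71 x 0.0081 z -0.0092
0.77 x 0.0087 z -0.0087
0.84 x 0.0092 z -0.0081
0.91 x 0.0098 z -0.0075
0.97 x 0.0102 z -0.0068
1.04 x 0.0106 z -0.0061
1.10 x 0.0110 z -0.0054
1.17 x 0.0114 z -0.0047
1.23 x 0.0116 z -0.0039
1.30 x 0.0119 z -0.0031
```

View pics/w3.png

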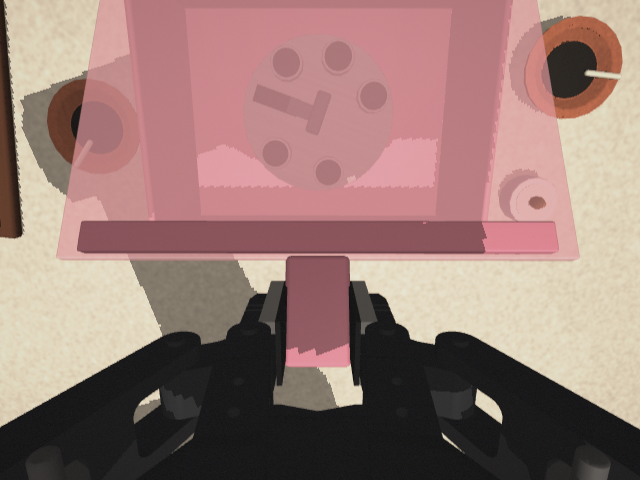

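The lid rises along the arc with the tab still gripped, and the force is about 12 N. I'll carry on.

>>> drive_tool([
  [[0.0065,0,-0.0105],0],
  [[0.0075,0,-0.0097],0],
  [[0.0081,0,-0.0092],0],
  [[0.0087,0,-0.0087],0],
  [[0.0092,0,-0.0081],0],
  [[0.0098,0,-0.0075],0],
  [[0.0102,0,-0.0068],0],
  [[0.0106,0,-0.0061],0],
])

```text
clock: 5.8
position: [577.3, -134.4, 265.0]
ee_rot: [0.992, -0.129, -0.002, -0.001]
contact_force: [1.8, 4.2, -8.7]
gripper_width: 22.6
```

```bash

python3 - <<'E'
from h import *
from bench import arm
import cv2
arc(arm.read_state(),1.75,12)
r=arm.get_image("wrist");cv2.imwrite("pics/w4.png",r["image"][:,:,::-1])
E
```

```text
t 5.8 r 186.29341776696276 th 1.0257128175481611 y 0.8071557032155874 F [ 1.798542   4.1659878 -8.6922912] [ 1.43758062 -0.10132076  0.11579313] w 22.614421393257906
1.09 x 0.0098 z -0.0055
1.15 x 0.0103 z -0.0045
1.21 x 0.0106 z -0.0039
1.27 x 0.0108 z -0.0032
1.33 x 0.0110 z -0.0025
1.39 x 0.0111 z -0.0019
1.45 x 0.0112 z -0.0012
1.51 x 0.0113 z -0.0005
1.57 x 0.0113 z 0.0002
1.63 x 0.0112 z 0.0008
1.69 x 0.0112 z 0.0015
1.75 x 0.0111 z 0.0022
```

View pics/w4.png

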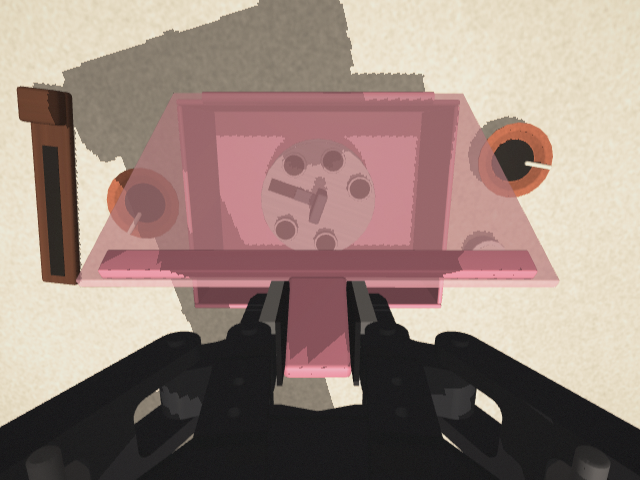

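>>> drive_tool([
  [[0.0098,0,-0.0055],0],
  [[0.0103,0,-0.0045],0],
  [[0.0106,0,-0.0039],0],
  [[0.0108,0,-0.0032],0],
  [[0.011,0,-0.0025],0],
  [[0.0111,0,-0.0019],0],
  [[0.0112,0,-0.0012],0],
  [[0.0113,0,-0.0005],0],
  [[0.0113,0,0.0002],0],
  [[0.0112,0,0.0008],0],
  [[0.0112,0,0.0015],0],
  [[0.0111,0,0.0022],0],
])

```text
clock: 7.35
position: [705.2, -170.0, 287.6]
ee_rot: [0.992, -0.129, 0.002, 0.001]
contact_force: [-0.7, 1.0, -0.1]
gripper_width: 0.4
```

```bash

python3 - <<'E'
from h import *
from bench import arm
import cv2
arc(arm.read_state(),1.8,2)
r=arm.get_image("wrist");cv2.imwrite("pics/w5.png",r["image"][:,:,::-1])
r=arm.get_image("side");cv2.imwrite("pics/s5.png",r["image"][:,:,::-1])
E
```

```text
t 7.35 r 191.12361641747336 th 1.7553564008571676 y -0.8839307609292888 F [-0.67871527  0.98605456 -0.07367916] [-0.00226553 -0.00135201  0.04171221] w 0.36865589214378314
1.78 x 0.0030 z 0.0053
1.80 x 0.0040 z 0.0011
```

View pics/w5.png

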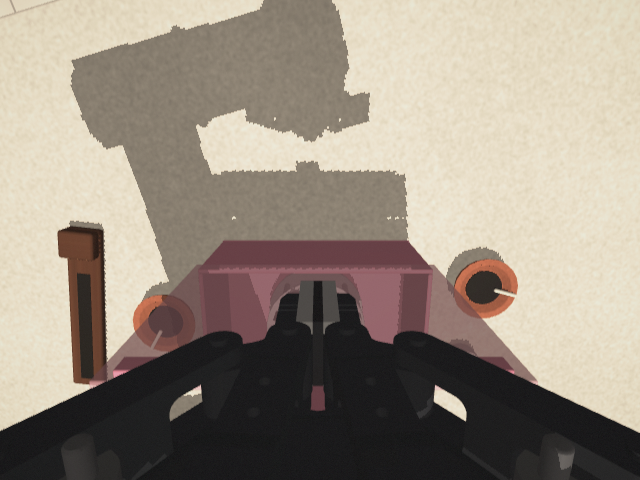

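View pics/s5.png

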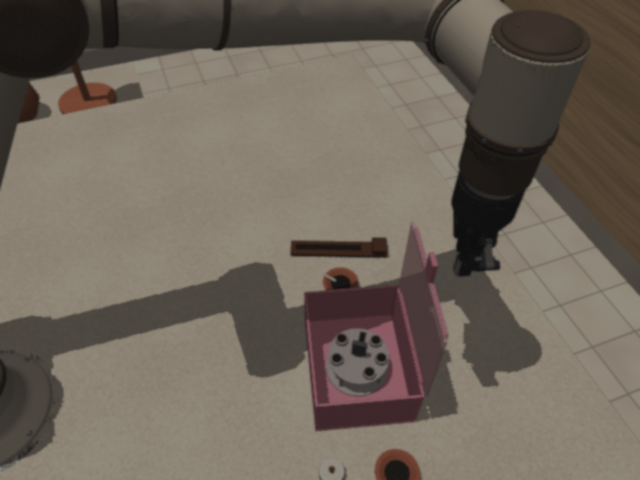

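```bash

python3 - <<'E'
from h import *
from bench import arm
import cv2
r=arm.get_image("side");cv2.imwrite("pics/s6.png",r["image"][:,:,::-1])
print(arm.read_state()["clock"])
for th in np.arange(1.0,1.95,.1):
    def P(d,y,o): # dist from hinge, offset normal
        x=80-d*np.cos(th)+o*np.sin(th)*1; z=95.5+d*np.sin(th)+o*np.cos(th); return proj(r,b2w([x,y,z])).round(0)
    print(th.round(2),P(160,100,2),P(160,-100,2),"tab tip",P(199,12,4),P(199,-12,4))
E
```

```text
7.5
1.0 [353. 236.] [375. 357.] tab tip [349. 271.] [351. 285.]
1.1 [362. 232.] [386. 353.] tab tip [362. 265.] [365. 280.]
1.2 [372. 228.] [398. 349.] tab tip [376. 261.] [379. 276.]
1.3 [383. 225.] [411. 347.] tab tip [391. 257.] [394. 272.]
1.4 [394. 223.] [424. 344.] tab tip [406. 254.] [410. 269.]
1.5 [404. 222.] [437. 342.] tab tip [421. 252.] [425. 267.]
1.6 [415. 221.] [449. 341.] tab tip [436. 251.] [440. 266.]
1.7 [426. 221.] [462. 341.] tab tip [450. 251.] [455. 265.]
1.8 [436. 221.] [473. 341.] tab tip [464. 252.] [469. 266.]
1.9 [445. 223.] [485. 342.] tab tip [477. 253.] [482. 268.]
```

View pics/s6.png

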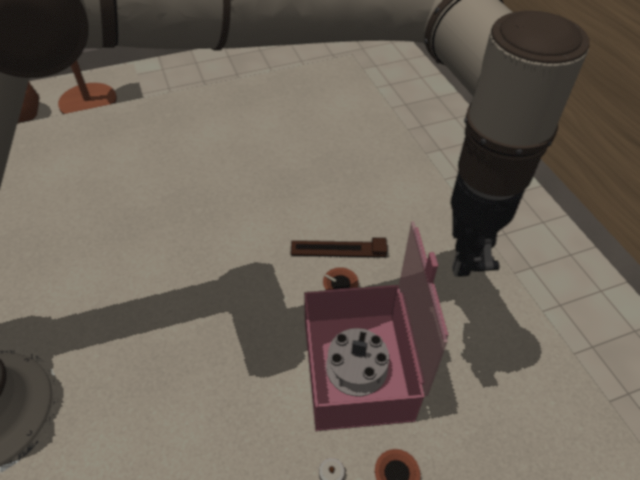

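The tab slipped out near the top. Matching against the projection, the lid stands still at about 1.55 rad, with the closed fingers behind it. I'll go up and over to its front side and push it the rest of the way.

>>> drive_tool([
  [[0.004,0,-0.01],0],
  [[0.004,0,-0.02],0],
  [[0,0,-0.02],0],
  [[0,0,-0.02],0],
  [[-0.005,0,-0.005],0],
  [[-0.02,0,0],0],
  [[-0.03,0,0],0],
  [[-0.03,0,0],0],
  [[-0.015,0,0],0],
  [[0,0,0],0],
])

```text
clock: 8.75
position: [614.1, -145.1, 361.6]
ee_rot: [0.992, -0.129, 0.001, -0.0]
contact_force: [0.2, 0.5, -0.3]
gripper_width: 0.1
```

```bash

python3 - <<'E'
from h import *
from bench import arm
import cv2
s=arm.read_state();print(s["clock"],rz(-BY)@(s["position"]-np.array([*BOX,0])),s["contact_force"],yaw(s))
r=arm.get_image("side");cv2.imwrite("pics/s7.png",r["image"][:,:,::-1])
E
```

```text
8.75 [ 2.91237726e+01 -1.03367205e-01  3.61627367e+02] [ 0.17211049  0.5062528  -0.34717459] (np.float64(-14.782564518836796), array([ 1.11550434e-03, -4.73693084e-05, -9.99999377e-01]))
```

View pics/s7.png

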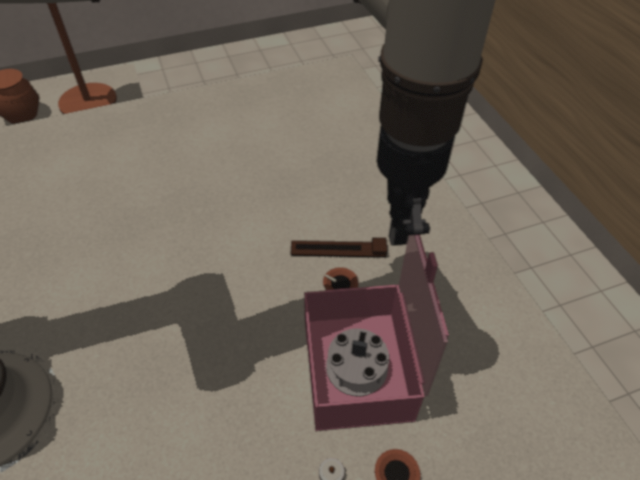

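>>> drive_tool([
  [[0,0,0.02],0],
  [[0,0,0.03],0],
  [[0,0,0.025],0],
  [[0.01,0,0.005],0],
  [[0.01,0,0],0],
  [[0.01,0,0],0],
  [[0.01,0,0],0],
  [[0.01,0,0],0],
  [[0.01,0,0],0],
  [[0.01,0,0],0],
  [[0.01,0,0],0],
  [[0,0,0],0],
])

```text
clock: 10.3
position: [693.2, -165.8, 280.0]
ee_rot: [0.992, -0.129, -0.0, 0.0]
contact_force: [0.1, -0.1, 0.7]
gripper_width: -0.0
```

```bash

python3 - <<'E'
from h import *
from bench import arm
import cv2
s=arm.read_state();print(s["clock"],rz(-BY)@(s["position"]-np.array([*BOX,0])),s["contact_force"],yaw(s))
r=arm.get_image("side");cv2.imwrite("pics/s8.png",r["image"][:,:,::-1])
E
```

```text
10.3 [1.10837026e+02 4.68418902e-02 2.80006827e+02] [ 0.1061962  -0.0536677   0.66009353] (np.float64(-14.820152138861943), array([-5.45352266e-04,  4.14345655e-05, -9.99999850e-01]))
```

View pics/s8.png

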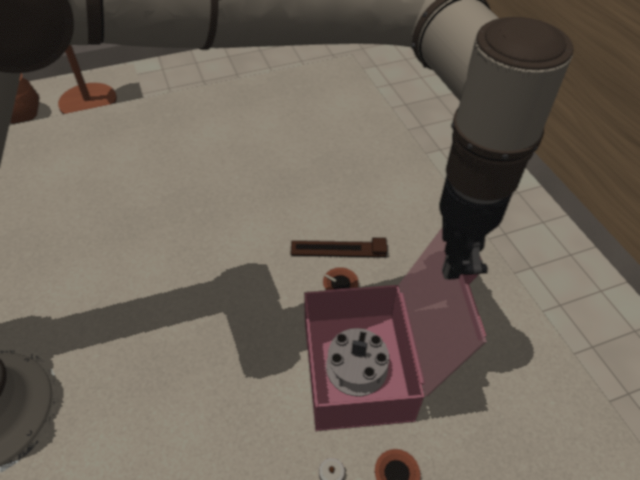

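The lid is back on its stop: its near corner is at (485,341), which matches 1.9 rad. Next I'm going over the lamp.

>>> drive_tool([
  [[-0.02,0,0],0],
  [[-0.04,0,0.005],0],
  [[-0.035,0,0.02],5],
  [[-0.015,0,0.03],5],
  [[0,0,0.015],5],
  [[0,0,0],4.5],
  [[0,0,0],0],
  [[0,0,0],0],
], fingers=-1)

```text
clock: 11.35
position: [586.7, -136.3, 211.1]
ee_rot: [0.956, -0.294, 0.0, -0.0]
contact_force: [0.7, -0.2, 0.5]
gripper_width: 85.3
```

```bash

python3 - <<'E'
from h import *
from bench import arm
import cv2
s=arm.read_state();print(s["clock"],s["position"],s["contact_force"],yaw(s),s["gripper_width"])
r=arm.get_image("wrist");cv2.imwrite("pics/w9.png",r["image"][:,:,::-1]);pickle.dump(r,open("w9.pkl","wb"))
a=np.radians(-34.5)
for p in [[12,4,87],[12,-4,87],[-12,-4,87],[-12,4,87]]: print(proj(r,rz(a)@p+[*BOX,0]).round(0))
E
```

```text
11.35 [ 586.67701768 -136.32166686  211.07498241] [ 0.6756761  -0.18544334  0.4817026 ] (np.float64(-34.24004750634992), array([ 7.67855956e-04, -2.26601511e-05, -9.99999705e-01])) 85.29656729367466
[314. 221.]
[327. 221.]
[326. 257.]
[314. 257.]
```

View pics/w9.png

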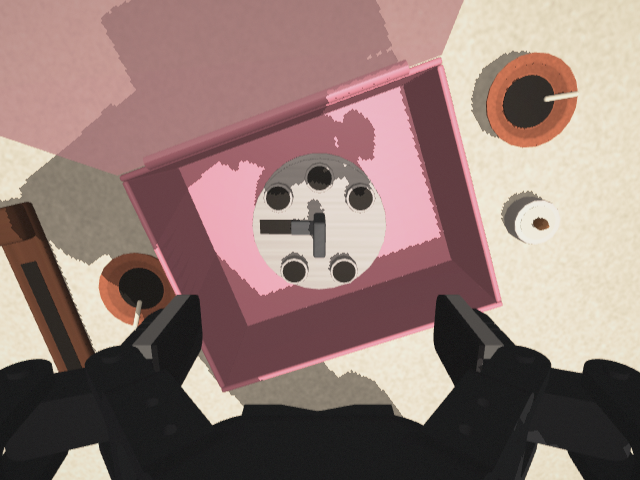

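```bash
python3 - <<'E'
import cv2
im=cv2.imread("pics/w9.png")[145:295,245:395]
cv2.imwrite("pics/w9z.png",cv2.resize(im,None,fx=4,fy=4,interpolation=cv2.INTER_NEAREST))
E
```

```text
(no output)
```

View pics/w9z.png

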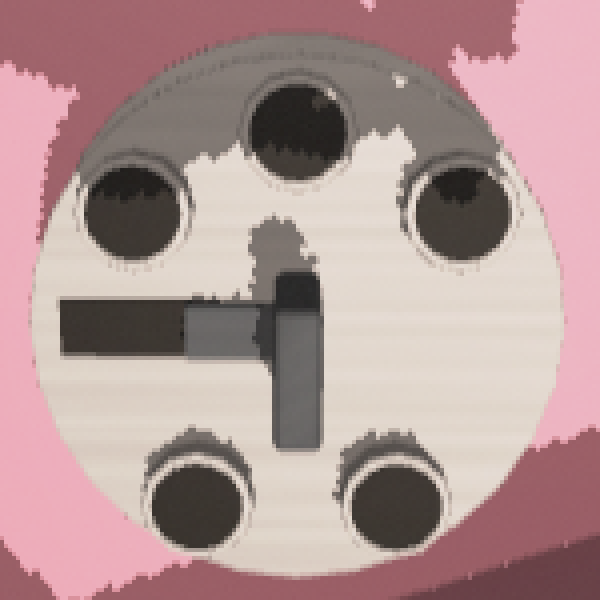

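```bash
python3 - <<'E'
from h import *
from bench import arm
r=pickle.load(open("w9.pkl","rb"))
p=ray(r,(319.4,240.3),87);print(p)
s=arm.read_state();print(shift(s,[p[0],p[1],86.5]))
E
```

```text
[ 585.55701328 -136.52418017   87.        ]
[ -0.9134936    0.8707328  124.55675258]
```

>>> drive_tool([
  [[-0.001,0.001,0.025],0],
  [[0,0,0.035],0],
  [[0,0,0.03],0],
  [[0,0,0.02],0],
  [[0,0,0.01],0],
  [[0,0,0.004],0],
  [[0,0,0],0],
])

```text
clock: 12.28
position: [585.7, -136.6, 87.2]
ee_rot: [0.956, -0.295, 0.001, -0.0]
contact_force: [-0.0, 0.7, 0.3]
gripper_width: 85.5
```

```bash

python3 - <<'E'
from h import *
from bench import arm
import cv2
s=arm.read_state();print(s["clock"],s["position"],s["contact_force"],yaw(s),s["gripper_width"])
r=arm.get_image("wrist");cv2.imwrite("pics/w10.png",r["image"][:,:,::-1])
E
```

```text
12.275 [ 585.65806814 -136.59754056   87.16396442] [-0.00956878  0.65520231  0.3182817 ] (np.float64(-34.29196332344686), array([ 1.02916762e-03, -8.51440107e-05, -9.99999467e-01])) 85.52542828832101
```

View pics/w10.png

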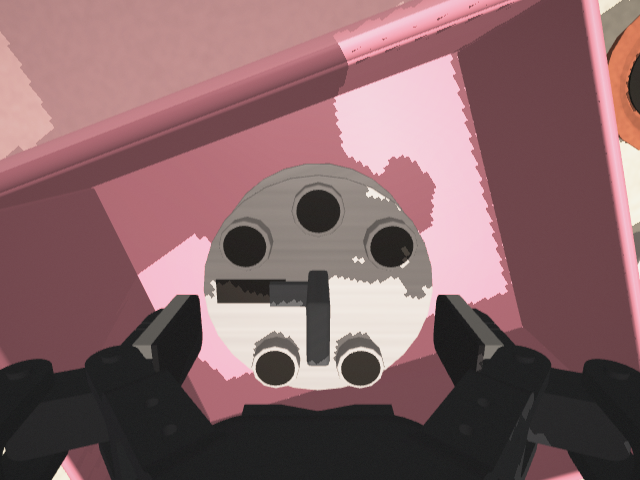

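The tab is centred between the open fingers, around (318,318). I'm closing on it.

>>> drive_tool([
  [[0,0,0],0],
  [[0,0,0],0],
  [[0,0,0],0],
  [[0,0,0],0],
  [[0,0,0],0],
  [[0,0,0],0],
  [[0,0,0],0],
], fingers=1)

```text
clock: 13.2
position: [585.3, -136.5, 86.8]
ee_rot: [0.956, -0.295, 0.0, -0.0]
contact_force: [0.0, 1.4, 2.5]
gripper_width: 6.8
```

```bash

python3 - <<'E'
from h import *
from bench import arm
import cv2
s=arm.read_state();print(s["clock"],s["position"],s["contact_force"],yaw(s),s["gripper_width"])
r=arm.get_image("wrist");cv2.imwrite("pics/w11.png",r["image"][:,:,::-1])
E
```

```text
13.2 [ 585.3134008  -136.54125902   86.82181156] [0.04736811 1.39171704 2.46619093] (np.float64(-34.30453530796243), array([ 2.24939226e-04,  5.48376352e-06, -9.99999975e-01])) 6.842807452711967
```

View pics/w11.png

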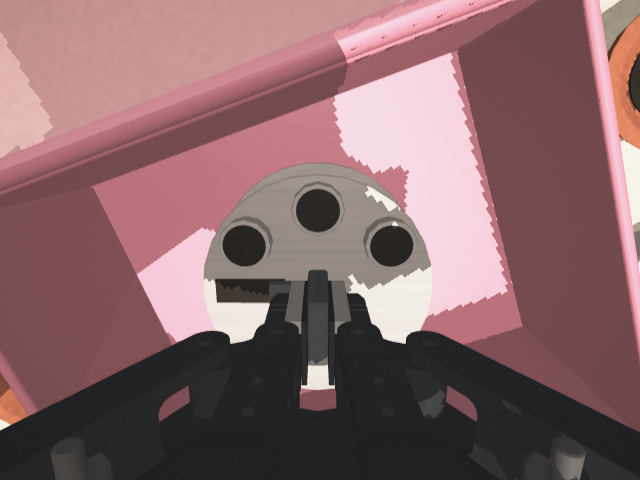

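>>> drive_tool([
  [[0,-0.003,0],0],
  [[0,-0.004,0],0],
  [[0,-0.004,0],0],
  [[0,-0.003,0],0],
  [[0,-0.002,0],0],
  [[0,0,0],0],
  [[0,0,0],0],
])

```text
clock: 14.12
position: [593.9, -123.9, 86.7]
ee_rot: [0.956, -0.295, -0.0, 0.001]
contact_force: [-3.2, -5.4, 3.9]
gripper_width: 7.0
```

```bash

python3 - <<'E'
from h import *
from bench import arm
import cv2
s=arm.read_state();m=Ro.from_quat(s["ee_rot"]).as_matrix()
print(s["clock"],m.T@(s["position"]-[585.3134008,-136.54125902,86.82181156]),m.T@s["contact_force"],s["gripper_width"])
r=arm.get_image("wrist");cv2.imwrite("pics/w12.png",r["image"][:,:,::-1])
E
```

```text
14.125 [ -0.0646506  -15.31190658   0.05351934] [ 0.39445882  6.23861197 -3.87035456] 6.956953551111877
```

View pics/w12.png

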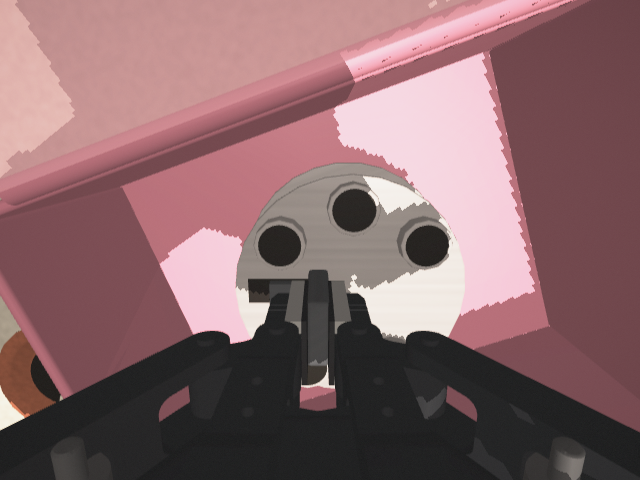

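The disc stayed in place while the tab moved 15.3 mm at about 6.2 N. I'll pull to the stop.

>>> drive_tool([
  [[0,-0.001,0],0],
  [[0,-0.001,0],0],
  [[0,0,0],0],
  [[0,0,0],0],
])

```text
clock: 14.68
position: [594.9, -122.4, 86.7]
ee_rot: [0.956, -0.295, -0.001, 0.001]
contact_force: [-2.9, -5.2, 4.1]
gripper_width: 7.0
```

```bash

python3 - <<'E'
from h import *
from bench import arm
s=arm.read_state();m=Ro.from_quat(s["ee_rot"]).as_matrix()
print(s["clock"],m.T@(s["position"]-[585.3134008,-136.54125902,86.82181156]),m.T@s["contact_force"],s["gripper_width"])
E
```

```text
14.675 [ -0.07362913 -17.11324181   0.06390443] [ 0.50032347  5.97088164 -4.06620821] 7.028260059853028
```

```bash

python3 - <<'E'
from h import *
from bench import arm
import cv2
r=arm.get_image("wrist");cv2.imwrite("pics/w13.png",r["image"][:,:,::-1])
E
```

```text
(no output)
```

View pics/w13.png

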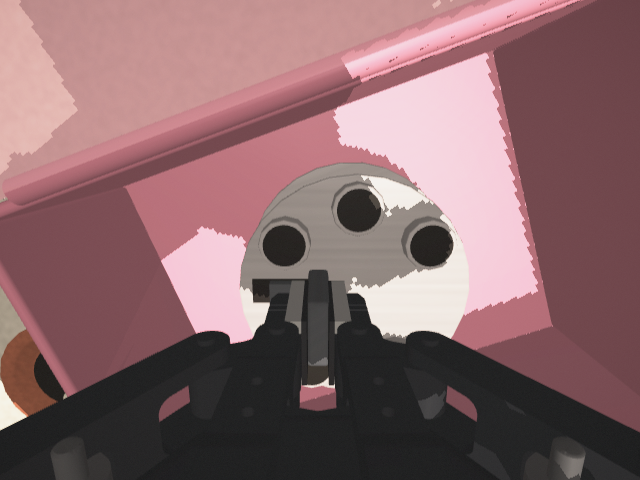

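The tab now looks to be at or near the stop, since relative to the gripper the cup moved from 318 to 358 px. I'm lifting slowly.

>>> drive_tool([
  [[0,0,-0.002],0],
  [[0,0,-0.003],0],
  [[0,0,-0.003],0],
  [[0,0,0],0],
])

```text
clock: 15.22
position: [593.4, -122.3, 92.5]
ee_rot: [0.955, -0.295, -0.003, 0.001]
contact_force: [-1.9, -4.8, -2.6]
gripper_width: 7.1
```

```bash

python3 - <<'E'
from h import *
from bench import arm
import cv2
s=arm.read_state();m=Ro.from_quat(s["ee_rot"]).as_matrix()
print(s["clock"],m.T@(s["position"]-[585.3134008,-136.54125902,86.82181156]),m.T@s["contact_force"],s["gripper_width"])
r=arm.get_image("wrist");cv2.imwrite("pics/w14.png",r["image"][:,:,::-1])
E
```

```text
15.225 [ -1.40417643 -16.32902905  -5.70915475] [1.13700197 5.07109767 2.65148965] 7.118312153429344
```

View pics/w14.png

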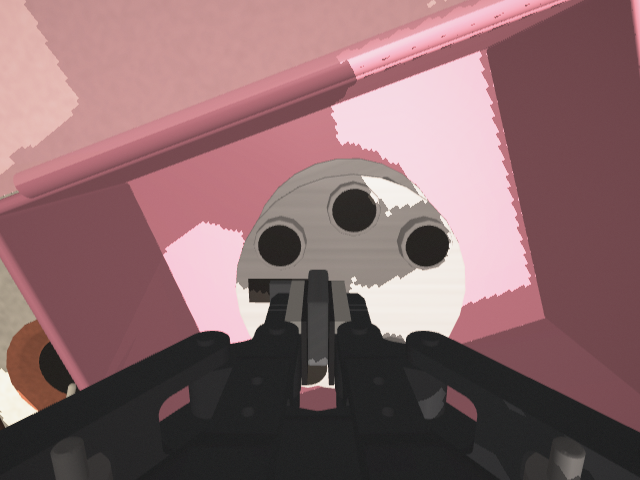

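>>> drive_tool([
  [[0.0005,-0.001,-0.003],0],
  [[0.0005,-0.001,-0.004],0],
  [[0,-0.0005,-0.004],0],
  [[0,0,0],0],
])

```text
clock: 15.78
position: [598.4, -119.3, 105.3]
ee_rot: [0.956, -0.295, 0.001, -0.001]
contact_force: [-0.5, -0.7, -2.6]
gripper_width: 7.0
```

```bash

python3 - <<'E'
from h import *
from bench import arm
import cv2
s=arm.read_state();m=Ro.from_quat(s["ee_rot"]).as_matrix()
print(s["clock"],m.T@(s["position"]-[585.3134008,-136.54125902,86.82181156]),m.T@s["contact_force"],s["wrist_torque"],s["gripper_width"])
r=arm.get_image("wrist");cv2.imwrite("pics/w15.png",r["image"][:,:,::-1])
E
```

```text
15.775 [  1.09840988 -21.60419737 -18.42312436] [-0.02624472  0.86043877  2.57963146] [ 0.03016759 -0.04500188  0.01005001] 7.046755486307101
```

View pics/w15.png

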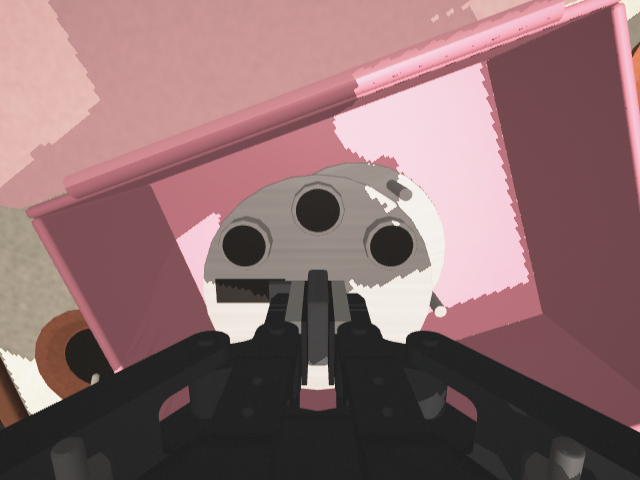

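The lamp has come free: the disc snapped back under the tab, the lateral force dropped to about 1 N, and it hangs from the grip. I'm lifting it up.

>>> drive_tool([
  [[0,0,-0.005],0],
  [[0,0,-0.01],0],
  [[0,0,-0.015],0],
  [[0,0,-0.018],0],
  [[0,0,-0.018],0],
  [[0,0,-0.018],0],
  [[0,0,-0.012],0],
  [[0,0,-0.006],0],
  [[0,0,0],0],
  [[0,0,0],0],
  [[0,0,0],0],
  [[0,0,0],0],
])

```text
clock: 17.32
position: [597.5, -120.2, 207.1]
ee_rot: [0.956, -0.295, -0.0, 0.0]
contact_force: [-0.4, 0.3, -3.3]
gripper_width: 7.1
```

```bash

python3 - <<'E'
from h import *
from bench import arm
import cv2
s=arm.read_state();print(s["clock"],s["position"],s["contact_force"],s["wrist_torque"],s["joint_vel"].round(4),s["gripper_width"])
for n in ["side","wrist"]:
    r=arm.get_image(n);cv2.imwrite(f"pics/{n}16.png",r["image"][:,:,::-1])
    print(proj(r,s["position"]-[0,0,42]),[proj(r,s["position"]+[x,y,-42]).round(0) for x,y in [(50,0),(-50,0),(0,50),(0,-50)]])
E
```

```text
17.325 [ 597.51069121 -120.20136497  207.14147265] [-0.39526855  0.28057344 -3.30027168] [-0.02367884  0.01960741  0.01839089] [ 0.0005 -0.0033  0.0031 -0.0006 -0.0013  0.0005] 7.12577044664027
[365.24520418 304.87491457] [array([396., 295.]), array([334., 315.]), array([352., 279.]), array([379., 333.])]
[318.04251973 288.05062795] [array([250., 195.]), array([378., 370.]), array([228., 345.]), array([416., 226.])]
```

View pics/side16.png

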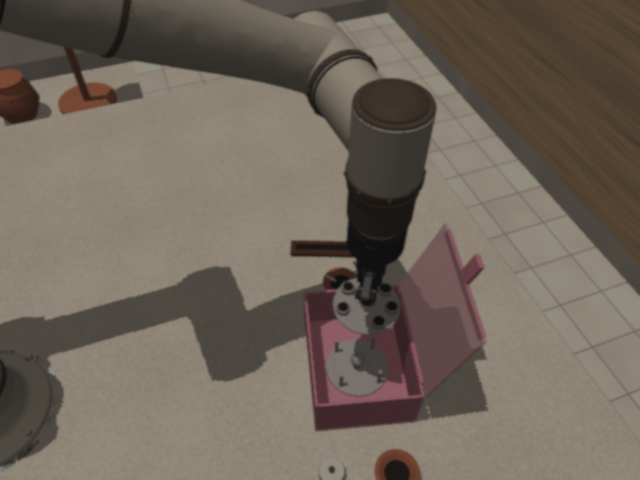

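View pics/wrist16.png

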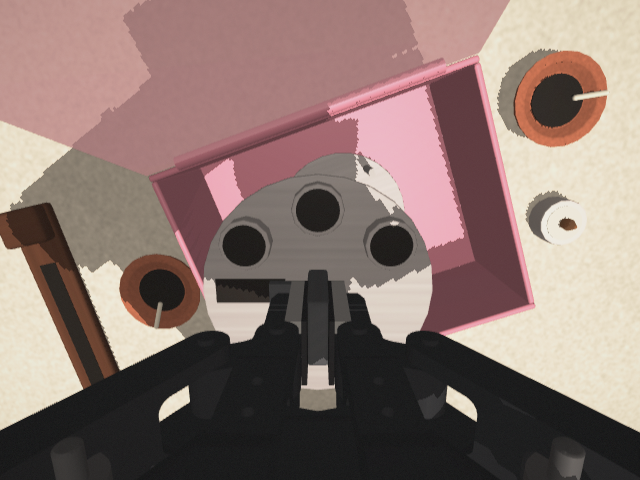

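The lamp hangs level with its disc centre at about (366,304), as predicted for a height of 165 mm. The 3.3 N load equals its weight, the lid is open and the bystanders haven't moved. I'm handing the job in.

```bash
python3 - <<'E'
from bench import arm
print(arm.job_done())
E
```

```text
the job is handed in; nothing more can be done
None
```

The lid is open on its stop, the lamp is off its ball stand, and I handed the job in at about 17.4 s while holding the lamp up. The hand-in reports no verdict, so the readings below are my own.

- **Lid:** The pull tab slipped out of the fingers near upright, and the lid stood by itself at about 1.55 rad. I brought the closed fingers over to its front side and pushed it back. The side view then matched about 1.9 rad.
- **Latch:** I pinched the tab across its thickness and pulled it about 15 mm, with the disc still seated. I then pulled on to 17.1 mm by the arm's reading, 1 mm past the nominal stop, without the force rising. I took that as play. During the first lift the tab crept back about 1 mm, so I re-pulled it, and the lamp came free with no jam.
- **Last check:**
  - The disc is about 165 mm above the shelf, worked out from the gripper height and matching the side view, and it looks level.
  - The load on the wrist is 3.3 N, which is the lamp's own weight, so nothing else appears to be touching it.
  - The joints are practically still and the lid is open.
  - The bystanders look unmoved in the pictures; I did not measure them again.

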